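# Shut the medicine drawer and set its push-to-turn lock dial

## Robot

A 6-joint arm with a two-finger parallel gripper is mounted at the origin on the work surface. World frame = base frame: x ahead of the robot, y to its left, z up, the work surface at z = 0. Lengths are in m, angles in rad, forces in N, time in s.
With the tool pointing down it reaches from about 0.25 to 0.725 m from the base axis. Payload 4 kg.
Tool frame: the origin (TCP) lies on the centre line of the jaws, within the pads' length; the fingertips stand 14 mm ahead of it and the grasp point (between the pads) lies 5 mm behind it; x points along the fingers, z is the direction in which the jaws open and shut, and the axes are right-handed (so a half turn about x gives the same grasp; the last joint's range is limited). The gripper opens to 85 mm and grips with 20 to 120 N. Pads are 22 mm wide; open, the fingers measure 114 mm over their backs; the gripper's body (76 mm by 85 mm) begins 54 mm behind the grasp point. The pads swing forward as they close: fully open they stand 13 mm farther back than shut.
Start: joints at [-1.234, 0.241, 0.005, 1.335, 0, 1.571], TCP at [0.165, -0.472, 0.245] pointing down, gripper open.
Joint ranges: [-2.72, 2.72], [-1.05, 1.87], [-1.09, 1.28], [-1.99, 2.15], [-1.42, 1.44], [-3.14, 3.14]. Speed limits (rad/s): [2.79, 2.79, 3.14, 3.14, 3.14, 3.14].

## Interface

Orientations are given as a unit quaternion [w, x, y, z].
In Python, from station import bot gives the robot as it stands.
- The arm moves only by the tool send_rows, never from a script. Its argument "increments" is a list of rows, each an object with "dp": the shift along the tool's x, y, z in m, a list of three; "angular": the turn, a rotation vector about the tool's x, y, z in rad, a list of three; "jaw": the finger opening in m, from 0 to 0.0854. A call has 1 to 12 rows; each row shifts and turns the commanded pose from where the row before left it, along the tool's axes as they then stand; what a row does not reach is not made up. A row lasts 1/10 s, in which the tool goes at most 50 mm and 8.59 degrees, less where a joint would pass 70% of its speed; a pose out of reach is approached as far as the arm can. A call with a gripper value outside its range is refused whole. The fingers move at their own pace and stop on an object; "grip_force" is the grip in N (left out, the last holds). Time passes only in rows, so rows that do not move let the fingers close. It gives the time, the measured TCP pose, the force and the opening at its end, in the units of the state.
- bot.state(): the state, without advancing time (a new reading comes with each control period).
- bot.snapshot(name): name is "scene" or "side" or "wrist"; returns (picture, depth): 420x560x3 uint8, red, green, blue; 420x560 float32, m along the optical axis (not along the pixel's ray), 0 where there is no reading.
- bot.get_calibration(name): a dict with "fovy" (degrees; the focal length in pixels is half the picture's height over the tangent of half this angle, whatever the lens; pixels are square), "cx", "cy" (the principal point, pixels), "xyz" and "orientation" of the camera in the world; the wrist camera has in their place "hand_eye" (4x4, takes a point from camera to tool coordinates, whose origin is the TCP and whose axes are the tool frame's). Camera axes: x right, y down, z forward; pixel columns grow to the right and rows downward; lengths in m; the calibration is good to about 2 mm. A picture is of the moment at which its call begins: read the wrist's pose just before it. get_calibration takes no time and is no camera call.
- bot.finish_job(): hands the job in, once; it reports no verdict.
The state is a dict: "time_s": time; "joint_pos": joint angles; "joint_vel": joint speeds; "tau": joint torques, N m; "tool_pos": TCP position; "eef_rot": TCP orientation; "contact_force": force on the tool from outside, world axes, zero at the start; "ft_torque": the same for the moment, N m; "gripper_width": finger opening in m.
Only numpy, scipy, OpenCV 4.12 (cv2) and the standard library are available. Lean on these libraries where they do the work, as an engineer would, in place of code of your own. Each camera call takes 0.05 s, during which the arm holds its last target.

## Task

Push the half-open acrylic drawer fully shut, then set the safety lock on top of its case: with a fingertip, press the big black dial down gently but firmly, swirl it round while it is held down until its white pointer line points at the orange clip on the scale, and let it come back up. Leave the medicine bottle, glass jar, inhaler spacer and funnel standing where they are.

Things in the scene. Friction and masses are not known exactly. Their poses are not given: they have to be found in the camera images.
- unit: Fixed clear acrylic drawer case, 190 deep (its x) x 200 wide (its y) x 80 mm high. Origin: centre of its underside, on the ledge. Its own -x axis points out of the drawer side, roughly towards the robot; its yaw varies. The dial's axis is vertical, at x = +20 mm, y = 0 in this frame.
- drawer (a joint): How far the drawer stands open, in m: 0 fully shut (hard stop), 0.12 fully out. It slides along the case's own x axis (outwards is -x); about 1.5 N of friction, and it stays where it is left. It holds a loose nail clipper.
- drawer_front (a point): Centre of the outer face of the drawer's flat pale-blue acrylic front panel (196 wide, 68 high, from 8 to 76 mm above the ledge; no handle). Moves with the drawer. With the drawer shut this face is 9.5 mm proud of the case's front edge.
- dial: Lock dial; origin on its axis at ledge height, own x along the white pointer, z up. Turns either way, no end stops. Sprung up, a brake holds it; pressing its top with about 6 N (1 mm down) frees it, it bottoms 6 mm down at about 11 N. Pressed, it turns easily (0.04 N m) and keeps its angle; let go, it springs up and is held again. Must not be loaded with more than 40 N.
- dial_center (a point): Centre of the dial's flat top, on its vertical axis, 104 mm above the ledge when up. The dial is a flat black rubber-topped disc, 100 mm across and 16 mm thick, too wide to grip; a fingertip pressed on the top about 30 mm off the axis drags it round by friction and may slip a little.
- dial_pointer (a point): Outer end of the white pointer line painted on the dial's top, 48 mm from the axis, at the height of the top. Turns with the dial.
- mark (a point): Where dial_pointer must come: the point of the dial's top circle, 48 mm from the axis, next to the orange clip. The clip (16 x 12 mm, 18 high) sits fixed on the white printed scale ring round the dial, 52 to 69 mm from the axis, 82 mm above the ledge, at another angle in each start.
- medicine_bottle: Bystander: amber medicine bottle with white cap, 54 mm across, 85 high; origin centre of underside. Stands beside the drawer case, on its +y side.
- glass_jar: Bystander: glass jar with teal silicone lid, 68 mm across, 62 high; origin centre of underside. Stands beside the drawer case, on its -y side.
- spacer: Bystander: grey inhaler spacer lying along its x, 150 mm long, 52 high; origin centre of underside.
- funnel: Bystander: white plastic funnel standing mouth down, 90 mm across, 90 high; origin centre of underside.

How it is judged:
By the outcome, as a careful person would: the job done as asked, in the order asked, and still so for the second after the job is handed in, with the robot touching nothing.
It also fails if it takes over 59 s, if anything falls off the work surface, if the arm or the gripper's body presses on something with over 40 N, if the wrist force passes 120 N, or if a joint passes its speed limit or range.

## Working session

There is one attempt and no reset: what is moved stays moved. The work goes in short steps, Python scripts to look and compute and a tool call to move; the robot and the scene stay as the last step left them, time stands still between calls to the robot, and variables do not carry over. Pictures are saved under pics/ and viewed, and the job is handed in when it is done.

Besides the shell and the picture viewer there is one more tool, called as name(argument=value, ...) on one line, values as JSON. send_rows: Moves the arm, as the interface text tells. Its arguments: {"type":"object","properties":{"increments":{"type":"array","items":{"type":"object","properties":{"dp":{"type":"array","items":{"type":"number"}},"angular":{"type":"array","items":{"type":"number"}},"jaw":{"type":"number"}}}},"grip_force":{"type":"number"}},"required":["increments"]}

```bash
mkdir -p pics; ls; cat > h.py <<'E'
import numpy as np, cv2
from station import bot
from scipy.spatial.transform import Rotation as R
def rot(q): return R.from_quat([q[1],q[2],q[3],q[0]]).as_matrix()
def cam(n,st=None):
    c=bot.get_calibration(n); f=210/np.tan(np.radians(c['fovy'])/2)
    if 'hand_eye' in c:
        st=st or bot.state(); T=np.eye(4);T[:3,:3]=rot(st['eef_rot']);T[:3,3]=st['tool_pos'];T=T@np.array(c['hand_eye'])
    else:
        T=np.eye(4);T[:3,:3]=rot(c['orientation']);T[:3,3]=c['xyz']
    return f,c['cx'],c['cy'],T
def plane(C,u,v,z):
    f,cx,cy,T=C; d=T[:3,:3]@np.array([(u-cx)/f,(v-cy)/f,1]); o=T[:3,3]; return o+d*(z-o[2])/d[2]
def pt(C,u,v,dep):
    f,cx,cy,T=C; return T[:3,:3]@(np.array([(u-cx)/f,(v-cy)/f,1])*dep)+T[:3,3]
def cloud(C,dep):
    f,cx,cy,T=C; v,u=np.mgrid[0:420,0:560]; P=np.stack([(u-cx)/f,(v-cy)/f,np.ones_like(u,float)],-1)*dep[...,None]
    return P@T[:3,:3].T+T[:3,3]
def proj(C,p):
    f,cx,cy,T=C; q=T[:3,:3].T@(np.array(p)-T[:3,3]); return cx+f*q[0]/q[2],cy+f*q[1]/q[2]
def snap(n,tag):
    st=bot.state(); im,d=bot.snapshot(n); cv2.imwrite(f'pics/{tag}.png',im[...,::-1]); np.savez(f'{tag}.npz',im=im,d=d)
    return im,d,cam(n,st)
E
python3 - <<'E'
from h import *
for n in ['scene','side','wrist']:
    im,d,C=snap(n,n+'0'); print(n,C)
print(bot.state())
E
```

```text
pics
scene (np.float64(431.1457828187379), 279.37552704795047, 215.42066898340573, array([[-0.51521892,  0.48653995, -0.70556952,  1.39440328],
       [ 0.85686838,  0.27507296, -0.43601772,  0.45192626],
       [-0.01805695, -0.82922478, -0.55862349,  0.72124898],
       [ 0.        ,  0.        ,  0.        ,  1.        ]]))
side (np.float64(457.6022357262871), 275.9945781710944, 204.36644389415292, array([[-0.97864326, -0.14084623,  0.14973213,  0.44903583],
       [-0.20543022,  0.69655502, -0.68746602,  0.77015949],
       [-0.00746967, -0.70354349, -0.71061295,  0.92274118],
       [ 0.        ,  0.        ,  0.        ,  1.        ]]))
wrist (np.float64(337.6297576192768), 285.4142022184997, 205.65976328738628, array([[ 0.33171584, -0.90941985, -0.25083886,  0.22712979],
       [-0.94337846, -0.32014069, -0.08687364, -0.44839559],
       [-0.00129911,  0.26545333, -0.96412283,  0.37255093],
       [ 0.        ,  0.        ,  0.        ,  1.        ]]))
{'time_s': 0.15, 'joint_pos': array([-1.23404760e+00,  2.41240760e-01,  4.04835956e-03,  1.33519948e+00,
       -2.11435392e-05,  1.57076289e+00]), 'joint_vel': array([-0.00078898, -0.00360186,  0.00471676,  0.00098007,  0.000647  ,
       -0.00123777]), 'tau': array([ 1.71551223e-03, -3.72634757e+01,  2.52638894e+01,  1.23691440e-02,
        8.82332347e-05,  1.11376457e-05]), 'tool_pos': array([ 0.16505578, -0.47149471,  0.24462263]), 'eef_rot': array([ 0.57626145,  0.40944982,  0.57719028, -0.4088092 ]), 'contact_force': array([ 0.39504278, -0.45627996, -0.25609063]), 'ft_torque': array([-0.01304315, -0.00060816,  0.00887146]), 'gripper_width': 0.08522112042111592}
```

View pics/scene0.png

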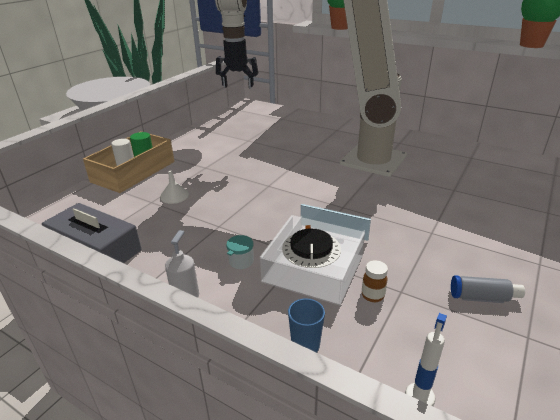

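View pics/side0.png

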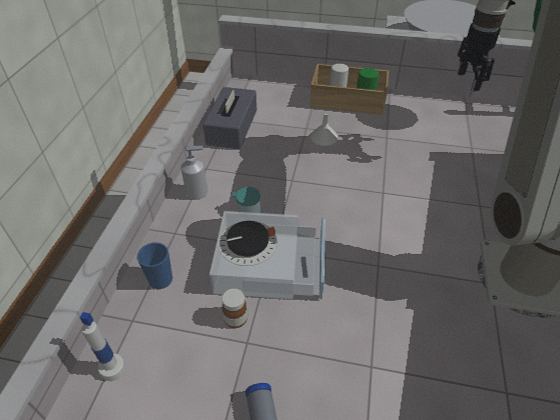

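View pics/wrist0.png

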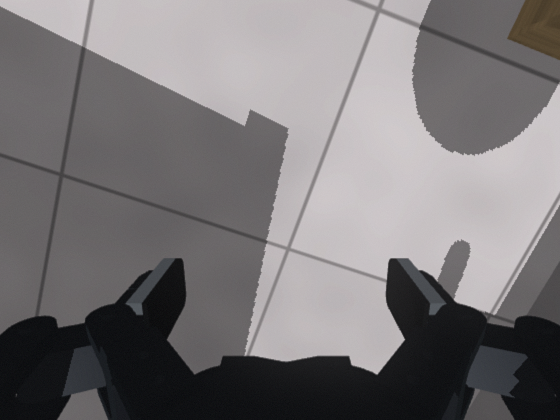

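The scene view shows the dial near (311,243) with its pointer towards the camera. In the side view the dial is at (247,238), the orange clip at (271,232), the pointer end near (228,240) and the blue front panel at (323,256). Next I'll measure these.

```bash
python3 - <<'E'
from h import *
for n in ['scene','side']:
    z=np.load(n+'0.npz'); im,d=z['im'],z['d']; C=cam(n); P=cloud(C,d)
    hsv=cv2.cvtColor(im,cv2.COLOR_RGB2HSV)
    roi=np.zeros((420,560),bool)
    if n=='scene': roi[195:300,260:375]=1
    else: roi[205:300,205:335]=1
    k=roi&(im.max(2)<60)
    num,l,s,c=cv2.connectedComponentsWithStats(k.astype(np.uint8)); i=1+np.argmax(s[1:,4]); m=l==i
    hull=cv2.convexHull(np.argwhere(m)[:,::-1].astype(np.int32)); e=cv2.fitEllipse(hull)
    fill=np.zeros((420,560),np.uint8); cv2.fillConvexPoly(fill,hull,1)
    print(n,'dial',s[i],e, plane(C,*e[0],.104), 'medz',np.median(P[m][:,2]))
    top=m&(abs(P[...,2]-.104)<.006); 
    print(' top pts',top.sum(),P[top].min(0),P[top].max(0))
    w=(fill>0)&(im.min(2)>120); q=np.argwhere(w); print(' ptr px',len(q)); 
    for v,u in q: pass
    X=np.array([plane(C,u,v,.104) for v,u in q]); print(X[:, :2].min(0),X[:,:2].max(0),X.mean(0))
    o=roi&(hsv[...,0]<18)&(hsv[...,1]>130)&(hsv[...,2]>70)
    q=np.argwhere(o); print(' clip',len(q),q.mean(0)[::-1], np.median(P[o],0), plane(C,*q.mean(0)[::-1],.091))
    b=roi&(hsv[...,0]>85)&(hsv[...,0]<115)&(hsv[...,1]>45); q=P[b]; q=q[(q[:,2]>.01)&(q[:,2]<.085)]
    print(' blue',b.sum(),len(q), q.min(0) if len(q) else '',q.max(0) if len(q) else '')
    g=im[180:310,190:345] if n=='side' else im[190:310,250:385]
    cv2.imwrite(f'pics/{n}_crop.png',cv2.resize(g,None,fx=5,fy=4.8,interpolation=cv2.INTER_CUBIC)[:600,:800,::-1])
    print(' table z',P[300 if n=='side' else 200,380 if n=='side' else 240])
E
```

```text
scene dial [289 229  44  30 979] ((310.9370422363281, 243.36195373535156), (30.241783142089844, 43.2532958984375), 92.38582611083984) [0.67851541 0.09439683 0.104     ] medz 0.10532797065300259
 top pts 884 [0.62100609 0.0423046  0.09806818] [0.72085868 0.14090276 0.10884804]
 ptr px 21
[0.67944354 0.09564609] [0.72573323 0.11918245] [0.6974497  0.10554352 0.104     ]
 clip 120 [362.53333333 277.525     ] [0.68457255 0.24517732 0.05831412] [0.71485931 0.23819861 0.091     ]
 blue 35 12 [0.48419206 0.03740769 0.04598816] [0.49732902 0.14868253 0.07672872]
 table z [ 0.47215389 -0.26319321  0.00175811]
side dial [ 227  221   42   36 1143] ((247.13438415527344, 238.07626342773438), (35.5006217956543, 42.15550994873047), 81.80011749267578) [0.66509541 0.10052969 0.104     ] medz 0.10302945717958545
 top pts 1040 [0.6182471  0.04337481 0.09803718] [0.71581321 0.14407259 0.10926441]
 ptr px 21
[0.68008013 0.10018546] [0.70982771 0.11564673] [0.69588688 0.1075901  0.104     ]
 clip 43 [271.18604651 231.06976744] [0.61591413 0.05926421 0.09579787] [0.6170206  0.05675129 0.091     ]
 blue 220 209 [ 0.47487787 -0.05660104  0.01598962] [0.72073677 0.17054372 0.07865766]
 table z [ 0.33892608  0.1356021  -0.00372233]
```

View pics/side_crop.png

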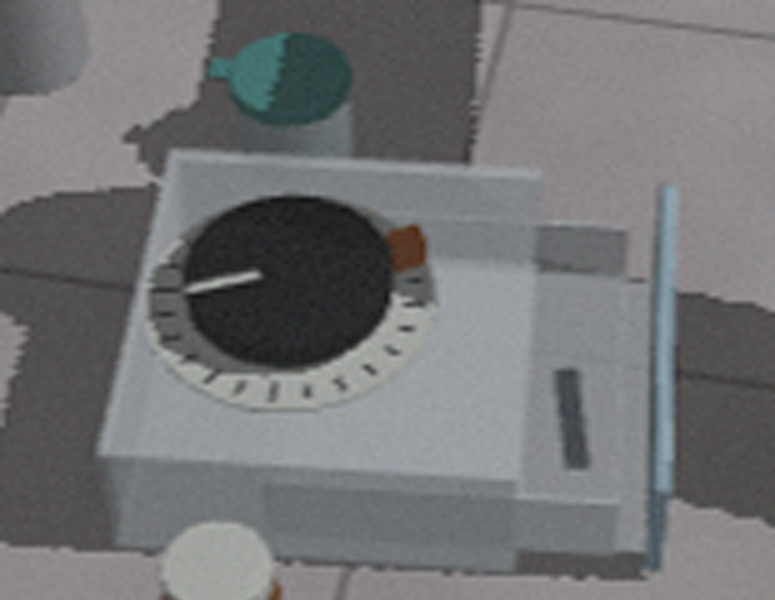

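View pics/scene_crop.png

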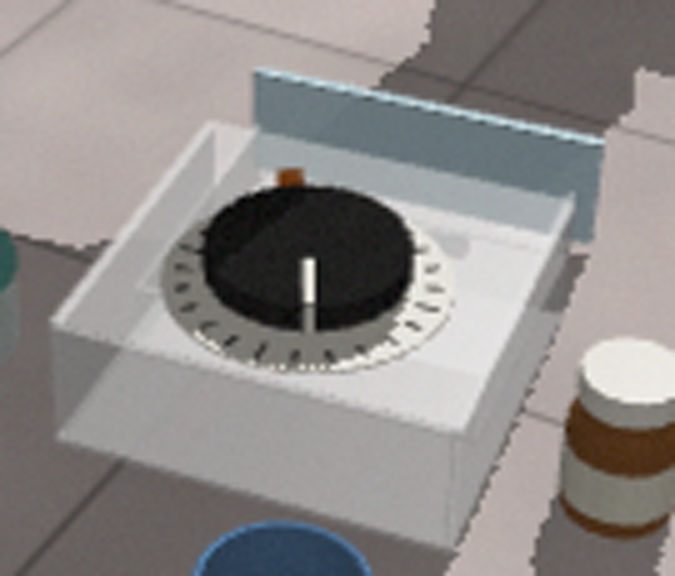

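```bash
python3 - <<'E'
from h import *
C=cam('side')
for n,x,y,z in [('p-',669,185,.076),('p+',665,490,.076),('f-',540,172,.08),('f+',518,475,.08),('b-',172,152,.08),('b+',100,455,.08)]:
    print(n,plane(C,190+x/5,180+y/4.8,z))
print('ptr',[plane(C,190+x/5,180+y/4.8,.104) for x,y in [(188,290),(260,274)]])
C=cam('scene')
for n,x,y,z in [('p-',257,68,.076),('p+',603,140,.076),('f-',210,122,.08),('f+',573,195,.08),('b-',53,323,.08),('b+',460,430,.08)]:
    print(n,plane(C,250+x/5,190+y/4.8,z))
print('ptr',[plane(C,250+x/5,190+y/4.8,.104) for x,y in [(308,302),(308,258)]])
E
```

```text
p- [ 0.49884669 -0.02364533  0.076     ]
p+ [0.47480308 0.16861318 0.076     ]
f- [ 0.563708   -0.01623886  0.08      ]
f+ [0.54000998 0.17623973 0.08      ]
b- [0.75039939 0.0066705  0.08      ]
b+ [0.72643583 0.20273502 0.08      ]
ptr [array([0.70809597, 0.11659341, 0.104     ]), array([0.67770577, 0.09996593, 0.104     ])]
p- [ 0.50121837 -0.02721238  0.076     ]
p+ [0.47650262 0.16611282 0.076     ]
f- [ 0.56792168 -0.01934461  0.08      ]
f+ [0.53758921 0.17334513 0.08      ]
b- [0.75565123 0.00329182 0.08      ]
b+ [0.73128573 0.19846111 0.08      ]
ptr [array([0.70911527, 0.1120464 , 0.104     ]), array([0.67906134, 0.09641951, 0.104     ])]
```

```bash
python3 - <<'E'
from h import *
s=bot.state(); M=rot(s['eef_rot']); print(M.round(3))
c=bot.get_calibration('wrist'); print(np.array(c['hand_eye']).round(3))
yaw=np.radians(7.1); ax=np.array([np.cos(yaw),np.sin(yaw),0]); ay=np.array([-ax[1],ax[0],0])
c0=np.array([.6466,.0906,0]); face=c0-ax*.16
start=face-ax*.05; print('start',start)
# desired: tool x down; tool y along -? pick nearest
for ny,yy in [('+ax',ax),('-ax',-ax),('+ay',ay),('-ay',-ay)]:
    X=np.array([0,0,-1.]); D=np.stack([X,yy,np.cross(X,yy)],1); print(ny, R.from_matrix(M.T@D).as_rotvec().round(3))
print((M.T@(np.array([start[0],start[1],.2])-s['tool_pos'])).round(3))
E
```

```text
[[-0.001  0.944  0.33 ]
 [ 0.001  0.33  -0.944]
 [-1.    -0.    -0.002]]
[[-0.001 -0.265  0.964 -0.128]
 [ 0.001 -0.964 -0.265  0.066]
 [ 1.     0.001  0.001 -0.001]
 [ 0.     0.     0.     1.   ]]
start [0.43821029 0.06464369 0.        ]
+ax [ 0.213 -0.002  0.   ]
-ax [-2.929e+00 -0.000e+00 -2.000e-03]
+ay [-1.358e+00 -1.000e-03 -1.000e-03]
-ay [ 1.784e+00 -1.000e-03  1.000e-03]
[ 0.045  0.435 -0.416]
```

send_rows(increments=[{"dp":[0,0,0],"angular":[-0.136,0,0],"jaw":0},{"dp":[0,0,0],"angular":[-0.136,0,0],"jaw":0},{"dp":[0,0,0],"angular":[-0.136,0,0],"jaw":0},{"dp":[0,0,0],"angular":[-0.136,0,0],"jaw":0},{"dp":[0,0,0],"angular":[-0.136,0,0],"jaw":0},{"dp":[0,0,0],"angular":[-0.136,0,0],"jaw":0},{"dp":[0,0,0],"angular":[-0.136,0,0],"jaw":0},{"dp":[0,0,0],"angular":[-0.136,0,0],"jaw":0},{"dp":[0,0,0],"angular":[-0.136,0,0],"jaw":0},{"dp":[0,0,0],"angular":[-0.134,0,0],"jaw":0}], grip_force=40)

```text
time_s: 1.15
tool_pos: [0.1651, -0.4717, 0.2449]
eef_rot: [0.706, -0.045, 0.706, 0.046]
contact_force: [0.2, -0.0, -0.6]
gripper_width: -0.0
```

send_rows(increments=[{"dp":[0,0.04,0.027]},{"dp":[0,0.04,0.027]},{"dp":[0,0.04,0.027]},{"dp":[0,0.04,0.027]},{"dp":[0,0.04,0.027]},{"dp":[0,0.04,0.027]},{"dp":[0,0.04,0.027]},{"dp":[0,0.04,0.027]},{"dp":[0,0.04,0.027]},{"dp":[0,0.04,0.027]},{"dp":[0,0.04,0.027]},{"dp":[0,0.04,0.027]}])

```text
$.increments[0]: bad value
```

```bash
cat > to.py <<'E'
from h import *
import sys
yaw=np.radians(7.1); ax=np.array([np.cos(yaw),np.sin(yaw),0]); ay=np.array([-ax[1],ax[0],0]); c0=np.array([.6466,.0906,0]);ez=np.array([0,0,1.])
def st():
    s=bot.state(); M=rot(s['eef_rot']); 
    print('t',round(s['time_s'],2),'tcp',s['tool_pos'].round(4),'case',[((s['tool_pos']-c0)@v).round(4) for v in (ax,ay)],'F',s['contact_force'].round(2),'j',s['joint_pos'].round(2),'w',round(s['gripper_width'],4))
    X=-ez; D=np.stack([X,ay,np.cross(X,ay)],1); print('rot err',R.from_matrix(M.T@D).as_rotvec().round(4)); return s,M
E
python3 -c "
from to import *
s,M=st(); t=c0-ax*.21+ez*.06; print(M.T@(t-s['tool_pos']))"
```

```text
t 1.15 tcp [ 0.1651 -0.4717  0.2449] case [np.float64(-0.5473), np.float64(-0.4984)] F [ 0.16 -0.03 -0.58] j [-1.23  0.24  0.    1.34 -0.    0.21] w -0.0
rot err [ 0.0057 -0.0002 -0.001 ]
[0.18528455 0.49633707 0.34011957]
```

send_rows(increments=[{"dp":[0,0.041,0.027],"angular":[0,0,0],"jaw":0},{"dp":[0,0.041,0.027],"angular":[0,0,0],"jaw":0},{"dp":[0,0.041,0.027],"angular":[0,0,0],"jaw":0},{"dp":[0,0.041,0.027],"angular":[0,0,0],"jaw":0},{"dp":[0,0.041,0.027],"angular":[0,0,0],"jaw":0},{"dp":[0,0.041,0.027],"angular":[0,0,0],"jaw":0},{"dp":[0,0.041,0.027],"angular":[0,0,0],"jaw":0},{"dp":[0,0.041,0.027],"angular":[0,0,0],"jaw":0},{"dp":[0,0.041,0.027],"angular":[0,0,0],"jaw":0},{"dp":[0,0.041,0.027],"angular":[0,0,0],"jaw":0},{"dp":[0,0.041,0.027],"angular":[0,0,0],"jaw":0},{"dp":[0,0.041,0.027],"angular":[0.005,0,0],"jaw":0}])

```text
time_s: 2.35
tool_pos: [0.4262, 0.0585, 0.2453]
eef_rot: [0.706, -0.042, 0.706, 0.042]
contact_force: [-0.1, -1.9, -0.1]
gripper_width: 0.0001
```

```bash
python3 -c "
from to import *
s,M=st(); t=c0-ax*.21+ez*.06; print(M.T@(t-s['tool_pos']))"
```

```text
t 2.35 tcp [0.4262 0.0585 0.2453] case [np.float64(-0.2227), np.float64(-0.0046)] F [-0.12 -1.95 -0.11] j [ 0.14  0.1  -0.16  1.3  -0.    1.59] w 0.0001
rot err [-0.0044  0.0002  0.0003]
[0.18526491 0.00472013 0.01261559]
```

send_rows(increments=[{"dp":[0.04,0.003,0],"angular":[0,0,0],"jaw":0},{"dp":[0.045,0,0.005],"angular":[-0.003,0,0],"jaw":0},{"dp":[0.045,0,0.005],"angular":[0,0,0],"jaw":0},{"dp":[0.04,0,0],"angular":[0,0,0],"jaw":0},{"dp":[0.015,0,0],"angular":[0,0,0],"jaw":0},{"dp":[0,0,0.01],"angular":[0,0,0],"jaw":0},{"dp":[0,0,0.01],"angular":[0,0,0],"jaw":0}])

```text
time_s: 3.05
tool_pos: [0.4564, 0.0631, 0.0606]
eef_rot: [0.706, -0.043, 0.706, 0.043]
contact_force: [1.1, 0.8, 0.3]
gripper_width: -0.0002
```

```bash
python3 -c "
from to import *
st(); snap('side','s1');st()"
```

```text
t 3.05 tcp [0.4564 0.0631 0.0606] case [np.float64(-0.1922), np.float64(-0.0037)] F [1.14 0.76 0.31] j [ 0.14  0.34 -0.39  0.84 -0.    1.59] w -0.0002
rot err [-0.0019  0.0003  0.    ]
t 3.1 tcp [0.4597 0.0636 0.0618] case [np.float64(-0.1888), np.float64(-0.0037)] F [3.34 0.85 0.78] j [ 0.14  0.34 -0.39  0.84 -0.    1.59] w 0.0001
rot err [-0.002   0.0056 -0.    ]
```

View pics/s1.png

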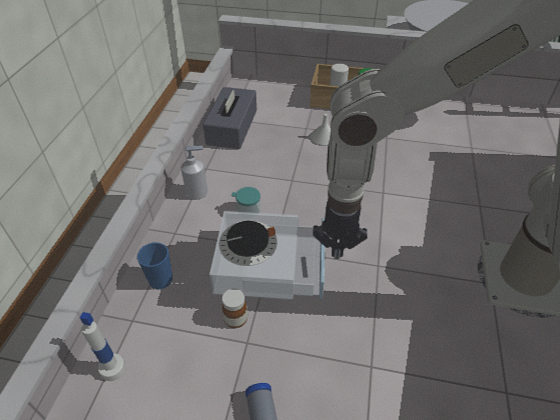

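The gripper is just in front of the blue panel (panel at (322,265), fingers around (337,250)). Now I'll push along the case x axis.

send_rows(increments=[{"dp":[0,0.001,0.008],"angular":[0,0,0],"jaw":0},{"dp":[0,0.001,0.008],"angular":[0,0,0],"jaw":0},{"dp":[0,0.001,0.008],"angular":[0,0,0],"jaw":0},{"dp":[0,0,0.008],"angular":[0,0,0],"jaw":0},{"dp":[0,0,0.008],"angular":[0,0,0],"jaw":0},{"dp":[0,0,0.008],"angular":[0,0,0],"jaw":0},{"dp":[0,0,0.006],"angular":[0,0,0],"jaw":0},{"dp":[0,0,0.004],"angular":[0,0,0],"jaw":0}])

```text
time_s: 3.9
tool_pos: [0.5132, 0.0732, 0.0602]
eef_rot: [0.706, -0.043, 0.706, 0.043]
contact_force: [-1.2, -0.1, 0.6]
gripper_width: 0.0001
```

```bash
python3 -c "
from to import *
st(); st()"
```

```text
t 3.9 tcp [0.5132 0.0732 0.0602] case [np.float64(-0.1346), np.float64(-0.0008)] F [-1.24 -0.14  0.56] j [ 0.14  0.43 -0.24  0.9   0.    1.59] w 0.0001
rot err [-0.0019  0.0001 -0.0002]
t 3.9 tcp [0.5132 0.0732 0.0602] case [np.float64(-0.1346), np.float64(-0.0008)] F [-1.24 -0.14  0.56] j [ 0.14  0.43 -0.24  0.9   0.    1.59] w 0.0001
rot err [-0.0019  0.0001 -0.0002]
```

send_rows(increments=[{"dp":[0,0,0.003],"angular":[0,0,0],"jaw":0},{"dp":[0,0,0.003],"angular":[0,0,0],"jaw":0},{"dp":[0,0,0.002],"angular":[0,0,0],"jaw":0},{"dp":[0,0,0.002],"angular":[0,0,0],"jaw":0}])

```text
time_s: 4.3
tool_pos: [0.5224, 0.0743, 0.0602]
eef_rot: [0.706, -0.043, 0.706, 0.043]
contact_force: [-1.6, 0.4, 0.9]
gripper_width: 0.0
```

send_rows(increments=[{"dp":[0,0,0.001],"angular":[0,0,0],"jaw":0},{"dp":[0,0,0.001],"angular":[0,0,0],"jaw":0}])

```text
time_s: 4.5
tool_pos: [0.5243, 0.0745, 0.0602]
eef_rot: [0.706, -0.043, 0.706, 0.043]
contact_force: [-0.4, 0.2, 0.4]
gripper_width: -0.0002
```

send_rows(increments=[{"dp":[0,0,0.001],"angular":[0,0,0],"jaw":0},{"dp":[0,0,0.001],"angular":[0,0,0],"jaw":0}])

```text
time_s: 4.7
tool_pos: [0.5263, 0.0748, 0.0602]
eef_rot: [0.706, -0.043, 0.706, 0.043]
contact_force: [-1.5, -0.1, 0.3]
gripper_width: -0.0001
```

send_rows(increments=[{"dp":[0,0,0.001],"angular":[0,0,0],"jaw":0},{"dp":[0,0,0.001],"angular":[0,0,0],"jaw":0}])

```text
time_s: 4.9
tool_pos: [0.5284, 0.075, 0.0603]
eef_rot: [0.706, -0.043, 0.706, 0.043]
contact_force: [-2.1, -0.1, -1.0]
gripper_width: -0.0003
```

send_rows(increments=[{"dp":[0,0,0.001],"angular":[0,0,0],"jaw":0},{"dp":[0,0,0.001],"angular":[0,0,0],"jaw":0}])

```text
time_s: 5.1
tool_pos: [0.5304, 0.0753, 0.0603]
eef_rot: [0.706, -0.043, 0.706, 0.043]
contact_force: [-1.5, 0.4, 0.5]
gripper_width: -0.0002
```

send_rows(increments=[{"dp":[0,0,0.001],"angular":[0,0,0],"jaw":0}])

```text
time_s: 5.2
tool_pos: [0.5314, 0.0754, 0.0603]
eef_rot: [0.706, -0.043, 0.706, 0.043]
contact_force: [-1.2, 1.0, -0.1]
gripper_width: 0.0005
```

send_rows(increments=[{"dp":[0,0,0.001],"angular":[0,0,0],"jaw":0}])

```text
time_s: 5.3
tool_pos: [0.5316, 0.0754, 0.0602]
eef_rot: [0.705, -0.043, 0.706, 0.043]
contact_force: [-5.7, -0.2, 4.2]
gripper_width: 0.0001
```

send_rows(increments=[{"dp":[0,0,0.001],"angular":[0,0,0],"jaw":0}])

```text
time_s: 5.4
tool_pos: [0.5316, 0.0754, 0.0602]
eef_rot: [0.705, -0.043, 0.707, 0.043]
contact_force: [-8.1, 0.2, 5.0]
gripper_width: -0.0
```

send_rows(increments=[{"dp":[0,0,-0.015],"angular":[0,0,0],"jaw":0},{"dp":[0,0,-0.02],"angular":[0,0,0],"jaw":0},{"dp":[-0.04,0,0],"angular":[0,0,0],"jaw":0},{"dp":[-0.045,0,0],"angular":[0,0,0],"jaw":0},{"dp":[-0.045,0,0],"angular":[0,0,0],"jaw":0},{"dp":[-0.03,-0.003,0.035],"angular":[0,0,0],"jaw":0},{"dp":[0,-0.003,0.045],"angular":[0,0,0],"jaw":0},{"dp":[0,-0.003,0.045],"angular":[0,0,0],"jaw":0},{"dp":[0,-0.003,0.04],"angular":[0,0,0],"jaw":0},{"dp":[0,0,0.01],"angular":[0,0,0],"jaw":0},{"dp":[0,0,0],"angular":[0,0,0],"jaw":0},{"dp":[0,0,0],"angular":[0,0,0],"jaw":0}])

```text
time_s: 6.6
tool_pos: [0.6738, 0.0805, 0.22]
eef_rot: [0.706, -0.043, 0.706, 0.043]
contact_force: [-0.2, 0.2, -0.3]
gripper_width: 0.0001
```

```bash
python3 -c "
from to import *
st(); snap('wrist','w1'); snap('side','s2');st()"
```

```text
t 6.6 tcp [0.6738 0.0805 0.22  ] case [np.float64(0.0257), np.float64(-0.0133)] F [-0.19  0.16 -0.26] j [ 0.12  0.62  0.53  1.47 -0.    1.57] w 0.0001
rot err [-0.0021 -0.0002  0.0003]
t 6.7 tcp [0.6732 0.0806 0.2209] case [np.float64(0.0251), np.float64(-0.0132)] F [ 0.03  0.13 -0.79] j [ 0.12  0.62  0.53  1.47 -0.    1.57] w -0.0002
rot err [-0.0019  0.0004  0.0002]
```

View pics/w1.png

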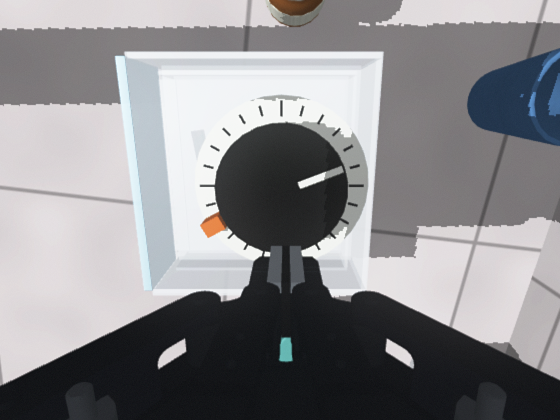

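View pics/s2.png

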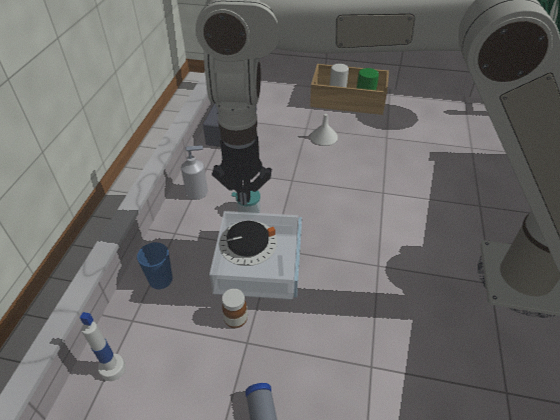

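The drawer is shut. The wrist view shows the dial centred near (281,187), its pointer running from (298,186) to (344,170), and the clip at (213,225).

```bash
cat > ang.py <<'E'
from to import *
def dial(im,C,ztop=.104,box=(200,110,360,255),ctr=None):
    hsv=cv2.cvtColor(im,cv2.COLOR_RGB2HSV)
    x0,y0,x1,y1=box; roi=np.zeros((420,560),bool); roi[y0:y1,x0:x1]=1
    o=roi.copy(); o[:]=0; o[max(0,y0-40):y1+60,max(0,x0-60):x1+60]=1
    o&=(hsv[...,0]<20)&(hsv[...,1]>140)&(hsv[...,2]>90)
    n,l,s,c=cv2.connectedComponentsWithStats(o.astype(np.uint8)); i=1+np.argmax(s[1:,4])
    cc=plane(C,*c[i],.096)
    k=(roi&(im.max(2)<70)).astype(np.uint8)
    n,l,s,c=cv2.connectedComponentsWithStats(k); i=1+np.argmax(s[1:,4]); m=(l==i).astype(np.uint8)
    cn=max(cv2.findContours(m,cv2.RETR_EXTERNAL,cv2.CHAIN_APPROX_NONE)[0],key=cv2.contourArea)[:,0]
    W=np.array([plane(C,u,v,ztop)[:2] for u,v in cn]); W0=W
    if ctr is None:
        ctr=np.array([.6665,.0931])
    r=None
    for _ in range(20):
        W=W0[abs(np.linalg.norm(W0-ctr,axis=1)-.05)<(.006 if _<8 else .0015)]
        A=np.c_[2*W,np.ones(len(W))]; x=np.linalg.lstsq(A,(W**2).sum(1),rcond=None)[0]; ctr=x[:2]; r=np.sqrt(x[2]+ctr@ctr)
    w=roi&(im.min(2)>130); q=np.argwhere(w); X=np.array([plane(C,u,v,ztop)[:2] for v,u in q]); X=X[np.linalg.norm(X-ctr,axis=1)<.047]
    mu=X.mean(0); dirn=np.linalg.svd(X-mu)[2][0]; dirn*=np.sign(dirn@(mu-ctr))
    a1=np.degrees(np.arctan2(*(mu-ctr)[::-1])); a2=np.degrees(np.arctan2(*dirn[::-1])); a3=np.degrees(np.arctan2(*(cc[:2]-ctr)[::-1]))
    print('ctr',ctr.round(4),'r',r.round(4),len(W),'ptr',a1.round(1),a2.round(1),len(X),'clip',a3.round(1),np.linalg.norm(cc[:2]-ctr).round(4),'need',(a3-a1).round(1))
E
python3 - <<'E'
from ang import *
import json
z=np.load('w1.npz'); c=bot.get_calibration('wrist')
s=bot.state(); C=cam('wrist',s); dial(z['im'],C)
P=cloud(C,z['d']); print('dial z',np.median(P[150:220,240:290,2]), 'ring z',P[187,206])
# case corner checks
for n,u,v in [('b+',382,53),('b-',368,293),('p-',152,290),('p+',126,52)]: print(n,plane(C,u,v,.08))
E
```

```text
ctr [0.6678 0.0913] r 0.0493 302 ptr 28.9 28.6 322 clip -145.3 0.0612 need -174.2
dial z 0.10467703348184942 ring z [0.60729907 0.08294049 0.0823682 ]
b+ [0.72900508 0.1988736  0.08      ]
b- [0.75581753 0.00355413 0.08      ]
p- [ 0.56493655 -0.01694036  0.08      ]
p+ [0.54243051 0.17638159 0.08      ]
```

send_rows(increments=[{"dp":[0,0.042,-0.001],"angular":[0.002,0,0],"jaw":0},{"dp":[0.045,0,0],"angular":[0,0,0],"jaw":0},{"dp":[0.035,0,0],"angular":[0,0,0],"jaw":0},{"dp":[0.014,0,0],"angular":[0,0,0],"jaw":0},{"dp":[0.002,0,0],"angular":[0,0,0],"jaw":0}])

```text
time_s: 7.2
tool_pos: [0.665, 0.1221, 0.1222]
eef_rot: [0.704, -0.043, 0.708, 0.042]
contact_force: [-0.5, 1.0, -0.2]
gripper_width: -0.0
```

```bash
python3 -c "
from to import *
st()"
```

```text
t 7.2 tcp [0.665  0.1221 0.1222] case [np.float64(0.0222), np.float64(0.0289)] F [-0.54  1.   -0.23] j [ 0.18  0.66  0.34  1.25 -0.    1.63] w -0.0
rot err [-0.0035 -0.005   0.0004]
```

send_rows(increments=[{"dp":[0.001,0,0.001],"angular":[0,0,0],"jaw":0},{"dp":[0.001,0,0.001],"angular":[0,0,0],"jaw":0},{"dp":[0.001,0,0],"angular":[0,0,0],"jaw":0},{"dp":[0,0,0],"angular":[0,0,0],"jaw":0}])

```text
time_s: 7.6
tool_pos: [0.6703, 0.1225, 0.1225]
eef_rot: [0.707, -0.042, 0.705, 0.042]
contact_force: [-0.5, 0.3, -0.6]
gripper_width: 0.0003
```

send_rows(increments=[{"dp":[0.001,0,0],"angular":[0,0,0],"jaw":0},{"dp":[0,0,0],"angular":[0,0,0],"jaw":0}])

```text
time_s: 7.8
tool_pos: [0.6697, 0.1225, 0.1204]
eef_rot: [0.706, -0.042, 0.706, 0.042]
contact_force: [-0.6, 0.5, 0.4]
gripper_width: 0.0002
```

send_rows(increments=[{"dp":[0.001,0,0],"angular":[0,0,0],"jaw":0},{"dp":[0,0,0],"angular":[0,0,0],"jaw":0}])

```text
time_s: 8.0
tool_pos: [0.6695, 0.1225, 0.119]
eef_rot: [0.706, -0.042, 0.706, 0.042]
contact_force: [-0.3, 0.1, 0.9]
gripper_width: 0.0005
```

send_rows(increments=[{"dp":[0.001,0,0],"angular":[0,0,0],"jaw":0},{"dp":[0,0,0],"angular":[0,0,0],"jaw":0}])

```text
time_s: 8.2
tool_pos: [0.6697, 0.1226, 0.1185]
eef_rot: [0.706, -0.042, 0.706, 0.042]
contact_force: [0.1, 0.2, 0.8]
gripper_width: -0.0003
```

send_rows(increments=[{"dp":[0,0,-0.003],"angular":[0,0,0],"jaw":0},{"dp":[0.001,0,0],"angular":[0,0,0],"jaw":0},{"dp":[0,0,0],"angular":[0,0,0],"jaw":0}])

```text
time_s: 8.5
tool_pos: [0.6668, 0.1223, 0.1183]
eef_rot: [0.706, -0.042, 0.705, 0.043]
contact_force: [-1.4, -0.3, 4.3]
gripper_width: 0.0
```

send_rows(increments=[{"dp":[0.001,0,0],"angular":[0,0,0],"jaw":0},{"dp":[0,0,0],"angular":[0,0,0],"jaw":0}])

```text
time_s: 8.7
tool_pos: [0.6669, 0.1223, 0.1175]
eef_rot: [0.706, -0.042, 0.705, 0.043]
contact_force: [-1.6, 0.1, 7.5]
gripper_width: 0.0
```

send_rows(increments=[{"dp":[0.001,0,0],"angular":[0,0,0],"jaw":0},{"dp":[0,0,0],"angular":[0,0,0],"jaw":0}])

```text
time_s: 8.9
tool_pos: [0.667, 0.1224, 0.1167]
eef_rot: [0.706, -0.042, 0.705, 0.043]
contact_force: [-2.0, 0.6, 6.1]
gripper_width: -0.0003
```

send_rows(increments=[{"dp":[0.001,0,0],"angular":[0,0,0],"jaw":0},{"dp":[0,0,0],"angular":[0,0,0],"jaw":0}])

```text
time_s: 9.1
tool_pos: [0.6671, 0.1224, 0.1159]
eef_rot: [0.707, -0.042, 0.705, 0.043]
contact_force: [-2.6, 0.3, 6.9]
gripper_width: -0.0001
```

send_rows(increments=[{"dp":[0.001,0,0],"angular":[0,0,0],"jaw":0},{"dp":[0.001,0,0],"angular":[0,0,0],"jaw":0},{"dp":[0,0,0],"angular":[0,0,0],"jaw":0}])

```text
time_s: 9.4
tool_pos: [0.6672, 0.1224, 0.1143]
eef_rot: [0.707, -0.042, 0.705, 0.043]
contact_force: [-2.1, 0.3, 9.1]
gripper_width: 0.0003
```

```bash
python3 -c "
from to import *
st()
p=np.array([.667,.092,0])+.03*np.array([0,1,0])
prev=p
for a in range(90,-90,-10):
    q=np.array([.667,.092,0])+.03*np.array([np.cos(np.radians(a-10)),np.sin(np.radians(a-10)),0]); d=q-prev; prev=q
    print(a-10,(d@ay).round(4),(d@ax).round(4))
"
```

```text
t 9.4 tcp [0.6672 0.1224 0.1143] case [np.float64(0.0243), np.float64(0.029)] F [-2.1   0.29  9.09] j [0.18 0.67 0.33 1.23 0.   1.63] w 0.0003
rot err [-0.0039  0.0024 -0.0004]
80 -0.0011 0.0051
70 -0.002 0.0048
60 -0.0028 0.0044
50 -0.0035 0.0039
40 -0.0041 0.0032
30 -0.0046 0.0024
20 -0.005 0.0016
10 -0.0052 0.0007
0 -0.0052 -0.0002
-10 -0.0051 -0.0011
-20 -0.0048 -0.002
-30 -0.0044 -0.0028
-40 -0.0039 -0.0035
-50 -0.0032 -0.0041
-60 -0.0024 -0.0046
-70 -0.0016 -0.005
-80 -0.0007 -0.0052
-90 0.0002 -0.0052
```

send_rows(increments=[{"dp":[0,-0.0011,0.0051],"angular":[0,0,0],"jaw":0},{"dp":[0,-0.002,0.0048],"angular":[0,0,0],"jaw":0},{"dp":[0,-0.0028,0.0044],"angular":[0,0,0],"jaw":0},{"dp":[0,-0.0035,0.0039],"angular":[0,0,0],"jaw":0}])

```text
time_s: 9.8
tool_pos: [0.6868, 0.1161, 0.1146]
eef_rot: [0.707, -0.042, 0.705, 0.043]
contact_force: [-1.2, 1.7, 8.1]
gripper_width: 0.0002
```

```bash
python3 -c "
from ang import *
st(); snap('side','s3'); im,d,C=snap('wrist','w2');st()"
```

```text
t 9.8 tcp [0.6868 0.1161 0.1146] case [np.float64(0.043), np.float64(0.0203)] F [-1.19  1.74  8.07] j [0.17 0.71 0.4  1.26 0.   1.62] w 0.0002
rot err [-0.0032  0.0034 -0.0017]
t 9.9 tcp [0.6875 0.1155 0.1147] case [np.float64(0.0437), np.float64(0.0197)] F [-1.28  1.4   8.44] j [0.17 0.71 0.4  1.26 0.   1.62] w 0.0001
rot err [-0.004   0.0045 -0.0012]
```

View pics/w2.png

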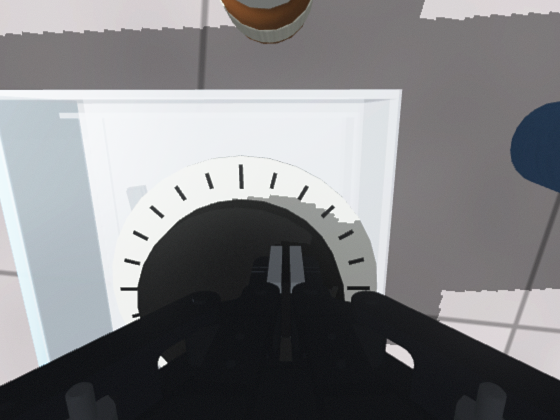

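View pics/s3.png

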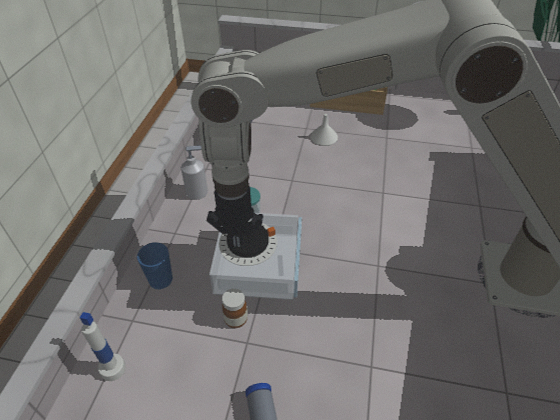

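The finger presses at about 8 N and the pointer is no longer visible at its old place, so the dial turns. I'll continue the arc.

send_rows(increments=[{"dp":[0.0002,-0.0041,0.0032],"angular":[0,0,0],"jaw":0},{"dp":[0.0002,-0.0046,0.0024],"angular":[0,0,0],"jaw":0},{"dp":[0,-0.005,0.0016],"angular":[0,0,0],"jaw":0},{"dp":[0,-0.0052,0.0007],"angular":[0,0,0],"jaw":0},{"dp":[0,-0.0052,-0.0002],"angular":[0,0,0],"jaw":0}])

```text
time_s: 10.4
tool_pos: [0.6983, 0.0933, 0.1147]
eef_rot: [0.708, -0.042, 0.704, 0.044]
contact_force: [1.1, 2.8, 9.3]
gripper_width: 0.0002
```

send_rows(increments=[{"dp":[0.0001,-0.0051,-0.0011],"angular":[0,0,0],"jaw":0},{"dp":[0,-0.0048,-0.002],"angular":[0,0,0],"jaw":0},{"dp":[0,-0.0044,-0.0028],"angular":[0,0,0],"jaw":0},{"dp":[0,-0.0039,-0.0035],"angular":[0,0,0],"jaw":0},{"dp":[0,-0.0032,-0.0041],"angular":[0,0,0],"jaw":0}])

```text
time_s: 10.9
tool_pos: [0.6882, 0.0698, 0.1149]
eef_rot: [0.709, -0.042, 0.703, 0.043]
contact_force: [2.2, 1.7, 8.2]
gripper_width: 0.0
```

```bash
python3 -c "
from ang import *
st(); snap('side','s4'); im,d,C=snap('wrist','w3');st()"
```

```text
t 10.9 tcp [0.6882 0.0698 0.1149] case [np.float64(0.0387), np.float64(-0.0257)] F [2.16 1.74 8.21] j [0.1  0.69 0.37 1.24 0.   1.55] w 0.0
rot err [-0.0036  0.0077 -0.0009]
t 11.0 tcp [0.6876 0.0693 0.1149] case [np.float64(0.038), np.float64(-0.0262)] F [1.65 0.4  8.01] j [0.1  0.69 0.37 1.25 0.   1.55] w 0.0001
rot err [-0.0042  0.0066 -0.0004]
```

View pics/w3.png

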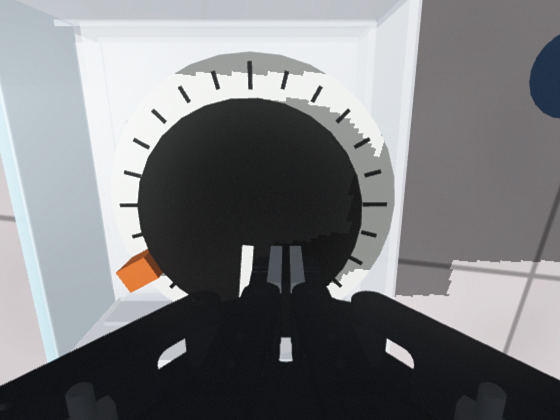

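```bash
python3 - <<'E'
from h import *
C=cam('wrist')
a=plane(C,248,246,.1005);b=plane(C,243,296,.1005);o=plane(C,140,271,.100);c=np.array([.6675,.0917])
ang=lambda d:np.degrees(np.arctan2(d[1],d[0]))
print(a,b,ang(b-a),ang(a[:2]-c),ang(b[:2]-c),ang(o[:2]-c))
E
```

```text
[0.66840534 0.07733309 0.1005    ] [0.66838097 0.05182473 0.1005    ] -90.054721311608 -86.39425474312421 -88.73435702523695 -145.3942355865106
```

send_rows(increments=[{"dp":[0.0002,-0.0024,-0.0046],"angular":[0,0,0],"jaw":0},{"dp":[0.0001,-0.0016,-0.005],"angular":[0,0,0],"jaw":0},{"dp":[0,-0.0007,-0.0052],"angular":[0,0,0],"jaw":0},{"dp":[0,0.0002,-0.0052],"angular":[0,0,0],"jaw":0},{"dp":[0,0.0006,-0.0026],"angular":[0,0,0],"jaw":0}])

```text
time_s: 11.5
tool_pos: [0.6662, 0.0627, 0.1147]
eef_rot: [0.709, -0.042, 0.703, 0.042]
contact_force: [2.0, -0.7, 9.4]
gripper_width: -0.0002
```

```bash
python3 -c "
from ang import *
st();  im,d,C=snap('wrist','w4');st()"
```

```text
t 11.5 tcp [0.6662 0.0627 0.1147] case [np.float64(0.016), np.float64(-0.0301)] F [ 1.99 -0.7   9.44] j [ 0.09  0.64  0.29  1.21 -0.    1.54] w -0.0002
rot err [-0.0042  0.0079  0.0004]
t 11.55 tcp [0.6659 0.0627 0.1147] case [np.float64(0.0157), np.float64(-0.0301)] F [ 2.05 -0.29  8.77] j [ 0.09  0.64  0.29  1.21 -0.    1.54] w -0.0
rot err [-0.0041  0.0074  0.0004]
```

View pics/w4.png

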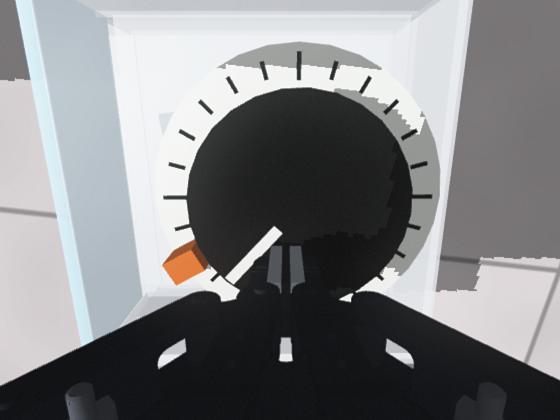

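```bash
python3 - <<'E'
from h import *
C=cam('wrist')
a=plane(C,278.5,230,.1005);b=plane(C,231,280,.1005);o=plane(C,186,262,.100);c=np.array([.6675,.0917])
ang=lambda d:np.degrees(np.arctan2(d[1],d[0]))
print(a,b,ang(b-a),ang(a[:2]-c),ang(b[:2]-c),ang(o[:2]-c))
c=(.667,.092);p=np.array([.666,.0627]);
for aa in (-97,-102,-108):
  print(aa)
E
```

```text
[0.65950506 0.08002994 0.1005    ] [0.64042547 0.05298331 0.1005    ] -125.20039509205448 -124.41432983332344 -124.96503564677498 -146.2443628624065
-97
-102
-108
```

send_rows(increments=[{"dp":[0,0.001,-0.0051],"angular":[0,0,0],"jaw":0},{"dp":[0,0.002,-0.0048],"angular":[0,0,0],"jaw":0},{"dp":[0,0,0],"angular":[0,0,0],"jaw":0}])

```text
time_s: 11.85
tool_pos: [0.6557, 0.0648, 0.1146]
eef_rot: [0.708, -0.042, 0.703, 0.043]
contact_force: [2.0, 0.6, 8.9]
gripper_width: -0.0002
```

```bash
python3 -c "
from ang import *
st();  im,d,C=snap('wrist','w5');st()"
```

```text
t 11.85 tcp [0.6557 0.0648 0.1146] case [np.float64(0.0059), np.float64(-0.0267)] F [1.99 0.6  8.86] j [0.1  0.63 0.25 1.19 0.   1.55] w -0.0002
rot err [-0.0038  0.0073 -0.    ]
t 11.9 tcp [0.6557 0.0648 0.1146] case [np.float64(0.0059), np.float64(-0.0267)] F [0.7  0.28 8.08] j [0.1  0.63 0.25 1.19 0.   1.55] w -0.0001
rot err [-0.0038  0.0071 -0.0001]
```

View pics/w5.png

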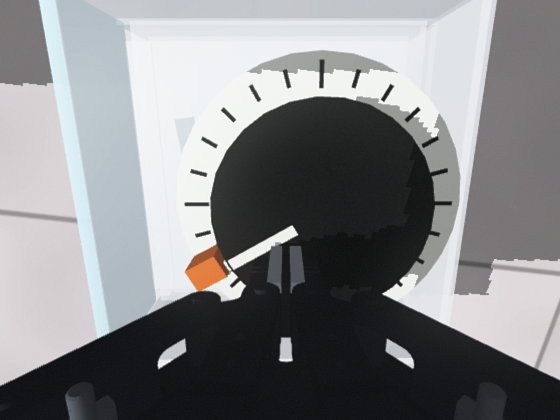

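```bash
python3 - <<'E'
from h import *
C=cam('wrist'); im=np.load('w5.npz')['im']
w=(im.min(2)>150); w[:222]=0;w[:, :226]=0;w[:,300:]=0;w[275:]=0
n,l,s,cc=cv2.connectedComponentsWithStats(w.astype(np.uint8));print(s[1:])
q=np.argwhere(l==1+np.argmax(s[1:,4]))
X=np.array([plane(C,u,v,.1005)[:2] for v,u in q]); mu=X.mean(0); d=np.linalg.svd(X-mu)[2][0]; c=np.array([.6675,.0917])
d*=np.sign(d@(mu-c));ang=lambda d:np.degrees(np.arctan2(d[1],d[0]))
o=plane(C,206,268,.100)
print(ang(d),ang(mu-c),ang(o[:2]-c))
cv2.imwrite('pics/w5c.png',cv2.resize(im[200:310,170:330,::-1],None,fx=5,fy=5))
E
```

```text
[[228 226  70  44 790]
 [226 262  10  13  34]]
-142.76199975462026 -142.92003780240242 -146.90367127390783
```

View pics/w5c.png

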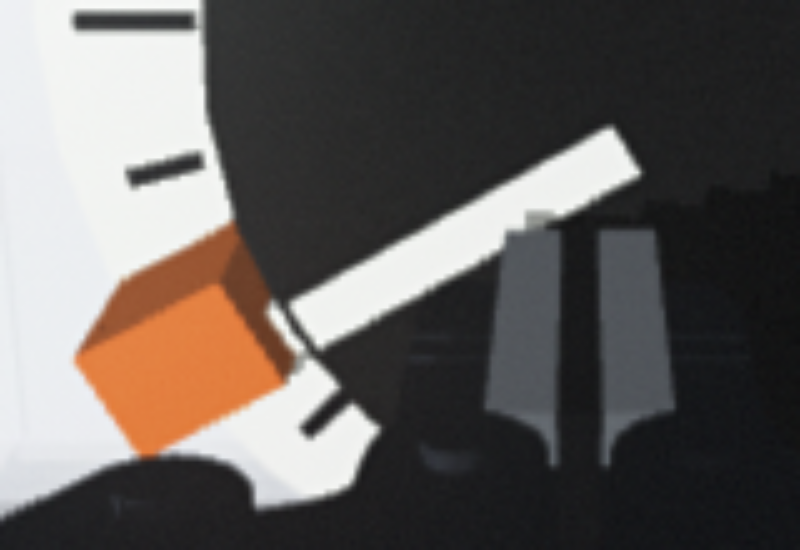

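```bash
python3 - <<'E'
from h import *
C=cam('wrist');c=np.array([.6675,.0917])
for u,v in [(218,285),(287,380),(148,455),(75,358),(182,370),(252,332)]:
    o=plane(C,170+u/5,200+v/5,.100)[:2]-c; print(np.degrees(np.arctan2(o[1],o[0])),np.hypot(*o))
z=np.load('w1.npz')
cv2.imwrite('pics/w1c.png',cv2.resize(z['im'][100:260,190:370,::-1],None,fx=4,fy=3.7))
im=np.load('w5.npz')['im']
k=(im.max(2)<70).astype(np.uint8)
W=[]
# dial edge: scan rows left edge, and columns from top
for v in range(100,235,3):
    us=np.where(k[v,190:330])[0]; W.append(plane(C,190+us[0]-.5,v,.1)[:2])
for u in range(260,380,3):
    vs=np.where(k[82:200,u])[0]
    if len(vs): W.append(plane(C,u,82+vs[0]-.5,.1)[:2])
W=np.array(W); W=W[abs(np.linalg.norm(W-c,axis=1)-.05)<.005]
for _ in range(5):
    A=np.c_[2*W,np.ones(len(W))]; x=np.linalg.lstsq(A,(W**2).sum(1),rcond=None)[0]; r=np.sqrt(x[2]+x[:2]@x[:2]); e=abs(np.linalg.norm(W-x[:2],axis=1)-r); W=W[e<max(.0006,2*np.median(e))]
print(x[:2],r,len(W))
E
```

```text
-150.41148370987113 0.05295473813799295
-138.1955540794803 0.052421653643480566
-139.32125643260824 0.06783937848812639
-149.18332926907888 0.06831900321810647
-144.30348936737138 0.060090992118213525
-144.45691794152754 0.05240529235295436
[0.66777609 0.09177608] 0.0492950578512478 66
```

The pointer measures -142.9° and the clip -144.4°, so I'll nudge it 1.5° and then lift straight up.

send_rows(increments=[{"dp":[0,0.0004,-0.0009],"angular":[0,0,0],"jaw":0},{"dp":[0,0,0],"angular":[0,0,0],"jaw":0}])

```text
time_s: 12.1
tool_pos: [0.6553, 0.065, 0.1146]
eef_rot: [0.709, -0.042, 0.703, 0.043]
contact_force: [2.2, 0.6, 9.2]
gripper_width: 0.0002
```

```bash
cat > meas.py <<'E'
from h import *
import sys
def meas(tag,box,zt):
    im,d,C=snap('wrist',tag)
    w=(im.min(2)>150); m=np.zeros_like(w); x0,y0,x1,y1=box; m[y0:y1,x0:x1]=1; w&=m
    n,l,s,cc=cv2.connectedComponentsWithStats(w.astype(np.uint8)); q=np.argwhere(l==1+np.argmax(s[1:,4])); print(s[1:])
    X=np.array([plane(C,u,v,zt)[:2] for v,u in q]); mu=X.mean(0); dd=np.linalg.svd(X-mu)[2][0]; c=np.array([.6677,.0917]); dd*=np.sign(dd@(mu-c))
    ang=lambda d:np.degrees(np.arctan2(d[1],d[0])); print(ang(dd),ang(mu-c))
    return im,C
E
python3 -c "
from meas import *
meas('w6',(226,222,300,275),.1005);print(bot.state()['contact_force'])"
```

```text
[[228 226  70  43 787]
 [226 262   5   8  19]
 [230 272   6   3  13]]
-143.2971191643944 -143.62209875468852
[2.17911142 0.77579943 9.17255181]
```

send_rows(increments=[{"dp":[0,0.0003,-0.0007],"angular":[0,0,0],"jaw":0},{"dp":[0,0,0],"angular":[0,0,0],"jaw":0}])

```text
time_s: 12.35
tool_pos: [0.6548, 0.0652, 0.1146]
eef_rot: [0.709, -0.042, 0.703, 0.042]
contact_force: [2.8, 0.1, 9.2]
gripper_width: -0.0002
```

```bash
python3 -c "
from meas import *
meas('w7',(226,222,300,275),.1005);print(bot.state()['contact_force'])"
```

```text
[[229 226  70  43 794]
 [226 261   5   9  21]
 [231 272   5   3   9]]
-144.07260477332042 -144.43794779397322
[2.66971225 0.51858194 8.74349272]
```

Aligned at about -144.2°. Lifting straight up, then moving to the earlier viewing pose.

send_rows(increments=[{"dp":[-0.002,0,0],"angular":[0,0,0],"jaw":0},{"dp":[-0.003,0,0],"angular":[0,0,0],"jaw":0},{"dp":[-0.005,0,0],"angular":[0,0,0],"jaw":0},{"dp":[-0.025,0,0],"angular":[0,0,0],"jaw":0},{"dp":[-0.035,0,0],"angular":[0,0,0],"jaw":0},{"dp":[-0.035,-0.01,0],"angular":[0,0,0],"jaw":0},{"dp":[0,-0.02,0],"angular":[0,0,0],"jaw":0},{"dp":[0,-0.02,0],"angular":[0,0,0],"jaw":0},{"dp":[0,0,0],"angular":[0,0,0],"jaw":0},{"dp":[0,0,0],"angular":[0,0,0],"jaw":0}])

```text
time_s: 13.4
tool_pos: [0.6571, 0.0151, 0.2155]
eef_rot: [0.705, -0.042, 0.707, 0.042]
contact_force: [0.3, 0.1, -1.0]
gripper_width: 0.0001
```

```bash
python3 -c "
from to import *
st(); snap('wrist','w8'); snap('side','s8'); snap('scene','c8')
im=np.load('w8.npz')['im']; cv2.imwrite('pics/w8c.png',cv2.resize(im[40:240,180:400,::-1],None,fx=3,fy=3))"
```

```text
t 13.4 tcp [0.6571 0.0151 0.2155] case [np.float64(0.001), np.float64(-0.0763)] F [ 0.31  0.1  -1.04] j [0.02 0.58 0.44 1.43 0.   1.47] w 0.0001
rot err [-0.0048 -0.0022 -0.0007]
```

View pics/w8.png

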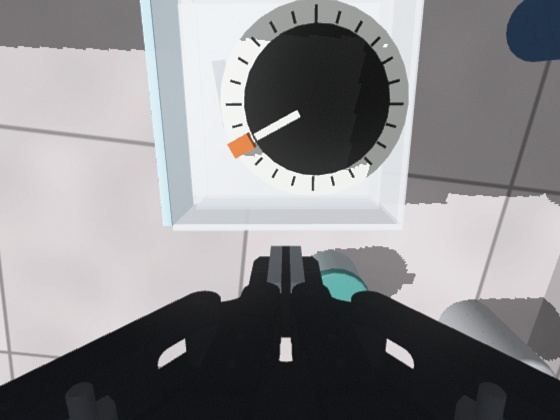

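View pics/w8c.png

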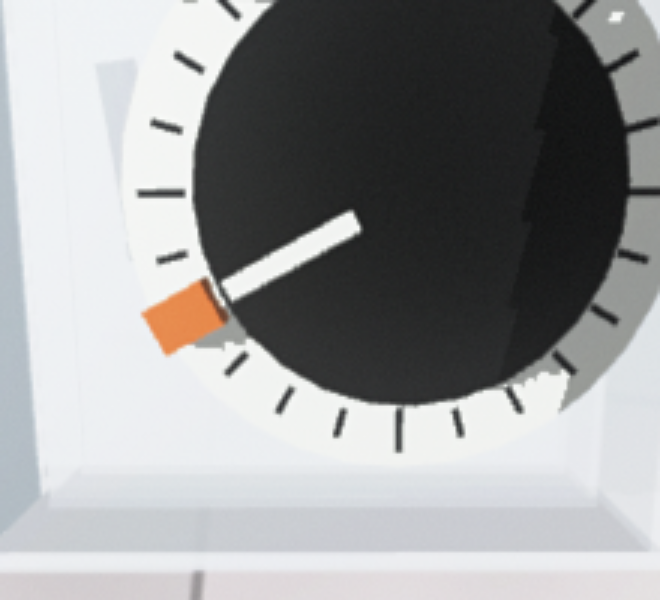

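View pics/s8.png

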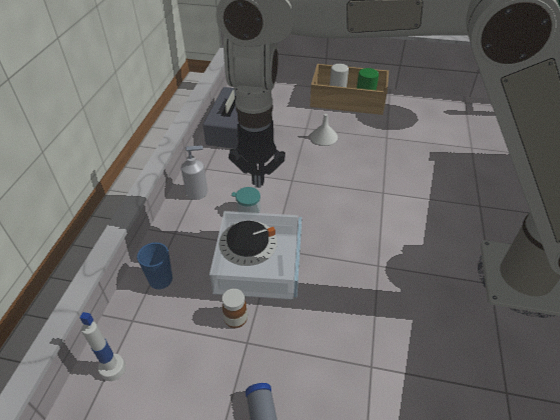

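```bash
python3 - <<'E'
from ang import *
s=bot.state(); C=cam('wrist',s); im=np.load('w8.npz')['im']; d=np.load('w8.npz')['d']
k=(im.max(2)<70).astype(np.uint8); k[185:]=0; k[:,:235]=0; k[:,400:]=0
cn=max(cv2.findContours(k,cv2.RETR_EXTERNAL,cv2.CHAIN_APPROX_NONE)[0],key=cv2.contourArea)[:,0]
W0=np.array([plane(C,u,v,.104)[:2] for u,v in cn]); c=np.array([.6675,.0917])
for i in range(15):
    W=W0[abs(np.linalg.norm(W0-c,axis=1)-.0495)<(.004 if i<5 else .0012)]
    x=np.linalg.lstsq(np.c_[2*W,np.ones(len(W))],(W**2).sum(1),rcond=None)[0]; c=x[:2]
print('ctr',c,np.sqrt(x[2]+c@c),len(W))
w=(im.min(2)>150);m=np.zeros_like(w);m[105:143,250:305]=1;w&=m
n,l,st_,cc=cv2.connectedComponentsWithStats(w.astype(np.uint8));print(st_[1:])
q=np.argwhere(l==1+np.argmax(st_[1:,4])); X=np.array([plane(C,u,v,.104)[:2] for v,u in q]);X=X[np.linalg.norm(X-c,axis=1)<.0475]
mu=X.mean(0); dd=np.linalg.svd(X-mu)[2][0]; dd*=np.sign(dd@(mu-c)); a=lambda v:np.degrees(np.arctan2(v[1],v[0]))
print('ptr',a(dd),a(mu-c))
# clip top face corners in crop
for x_,y_ in [(203,281),(226,320),(167,354),(142,314),(184.5,317)]:
    o=plane(C,180+x_/3,40+y_/3,.1)[:2]-c; print('clip',a(o),np.hypot(*o))
P=cloud(C,d); print('dial z',np.median(P[60:100,290:340,2]))
E
```

```text
ctr [0.66816441 0.09294941] 0.04889308178037849 426
[[254 111  46  29 393]
 [250 131   5  11  20]]
ptr -144.90966551572282 -144.87052351493273
clip -149.49691461688045 0.05251242695450095
clip -138.01758281433914 0.05241216752976049
clip -139.3589287279816 0.06885514630330257
clip -148.52001826274343 0.0691157357770096
clip -143.9417774228201 0.0604160538794554
dial z 0.10408374171117017
```

View pics/c8.png

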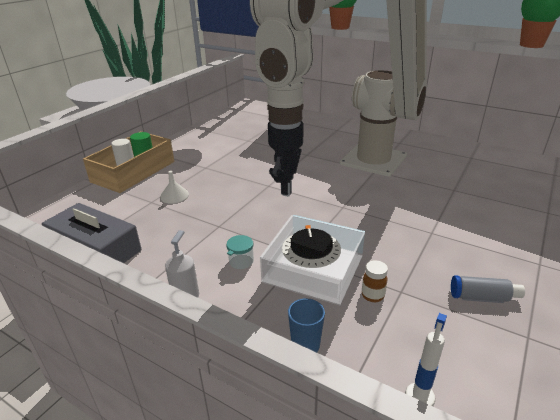

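The pointer is within about 1° of the clip, the dial is back up at 104 mm, and the drawer is shut. The bystanders haven't moved and nothing is touching the robot, so I'm handing in.

```bash
python3 -c "
from station import bot
print(bot.finish_job())"
```

```text
the job is handed in; nothing more can be done
None
```

The drawer is fully shut and the lock dial is set to the orange clip. I handed the job in at about 13.6 s of robot time; no verdict was reported.

- **Drawer:** I pushed it with the closed fingertips until it reached the hard stop, where the force rose from about 1.5 N to about 8 N. The pictures show it shut.
- **Dial:** I pressed it at about 8–9 N, 30 mm off the axis, and turned it about 174° clockwise. It slipped by roughly 20° along the way, so I corrected in small steps, checking the wrist picture after each, before lifting straight up.
- **Final check:** After I let go, the pointer measured -144.9° and the clip -143.9°, a difference of about 1°. My earlier clip readings ranged from -144.3° to -146.9°; the larger ones came from rougher pixel picks on the clip. The dial top is back at 104 mm.
- **Surroundings:** The medicine bottle, glass jar, spacer and funnel look unmoved in the side and scene pictures. The gripper was clear of everything at hand-in.

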